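# Hold a vending spiral over the light pad

### The job

Slide the vending spiral with the yellow hub straight up off its spindle, carry it upright over to the round white light pad and finish holding it there, over the middle of the pad, upright and still with about 10 cm of air under it, so that its turns can be checked against the light. The program ends while the gripper holds it: do not set it down or let it touch the pad, and leave the blue-hubbed spiral, the screwdriver and the gear motor where they are.

Things in the scene. Friction and masses are not known exactly. Their poses are not given: they have to be found in the camera images.
- spiral_yellow: wire vending spiral standing upright over spindle_a: steel wire wound in six open turns, 46 mm outside and 40 mm inside diameter, 75 mm long, with a square yellow plastic hub on top, 46 x 46 mm and 28 mm high, with a 22 mm through bore; 103 mm tall in all. One rigid piece, 0.11 to 0.22 kg, loose on its spindle. Origin: centre of its underside, which starts 12 mm above the bench; z runs up its axis, x and y are square to the hub's flat sides.
- spiral_yellow_hub (a point): centre of the yellow hub, on the spiral's axis, 89 mm above its underside and 14 mm below the hub's top: the place to grip, across two opposite flat sides (46 mm)
- spindle_a: fixed upright spindle: aluminium post 12 mm in diameter with a round tip, on a black round base 100 mm in diameter and 12 mm thick; the tip is 124 mm above the bench and starts 9 mm above the hub of the spiral on it. It carries the yellow-hubbed spiral. Origin: centre of the base's underside, on the bench.
- spindle_a_tip (a point): top of the post of spindle_a
- light_pad: fixed round light pad lying on the bench: white disc 142 mm in diameter in a black rim of 160 mm; its top is 12 mm above the bench. Origin: centre of its underside. Pad and spindles change places from run to run.
- spiral_blue: wire vending spiral standing upright over spindle_b: steel wire wound in six open turns, 46 mm outside and 40 mm inside diameter, 75 mm long, with a square blue plastic hub on top, 46 x 46 mm and 28 mm high, with a 22 mm through bore; 103 mm tall in all. One rigid piece, 0.16 kg. Origin: centre of its underside, which starts 12 mm above the bench; z runs up its axis, x and y are square to the hub's flat sides. A bystander, to be left alone.
- spindle_b: fixed upright spindle: aluminium post 12 mm in diameter with a round tip, on a black round base 100 mm in diameter and 12 mm thick; the tip is 124 mm above the bench and starts 9 mm above the hub of the spiral on it. It carries the blue-hubbed spiral. Origin: centre of the base's underside.
- screwdriver: loose screwdriver lying on the bench, on the robot's side of the work; a bystander
- gear_motor: loose grey vending gear motor, 70 x 55 mm and 54 mm high, on the far side of the work; a bystander. Origin: centre of its underside.
There are look-alikes about, which are no part of the job. What is shaped like the spiral_yellow but green is not meant.

How it is judged:
By the outcome, as a careful person would: the job done as asked, in the order asked, and still so for the second after the job is handed in, while the arm keeps its last pose, push and grip.
It also fails if it takes over 45 s, if anything falls off the work surface, if the arm or the gripper's body presses on something with over 40 N, if the wrist force passes 120 N, or if a joint passes its speed limit or range.

### The arm

A 6-joint arm with a two-finger parallel gripper is mounted at the origin on the work surface. World frame = base frame: x ahead of the robot, y to its left, z up, the work surface at z = 0. Lengths are in m, angles in rad, forces in N, time in s.
With the tool pointing down it reaches from about 0.2 to 0.875 m from the base axis. Payload 3.4 kg.
Tool frame: the origin (TCP) lies on the mounting face of the last link; the fingertips stand 199 mm ahead of it and the grasp point (between the pads) lies 180 mm ahead of it; z points along the fingers, y is the direction in which the jaws open and shut (so a half turn about z gives the same grasp; the last joint's range is limited). The gripper opens to 94 mm and grips with 3 to 60 N. Pads are 16 mm wide; open, the fingers measure 119 mm over their backs; the gripper's body (75 mm by 177 mm) begins 78 mm behind the grasp point.
Start: joints at [-0.121, 0.276, 1.505, -0, 1.361, -0.121], TCP at [0.575, -0, 0.405] pointing down, gripper open.
Joint ranges: [-2.89, 2.89], [-0.75, 2.08], [0.22, 2.7], [-1.18, 4.32], [0.11, 2.71], [-2.7, 2.7]. Speed limits (rad/s): [2.57, 2.57, 3.14, 3.14, 3.14, 3.14].

### API

Orientations are given as a unit quaternion [w, x, y, z].
In Python, from rig import env gives the robot as it stands. The module is installed in compiled form; this text tells all that it offers.
- The arm moves only by the tool move_arm, never from a script. Its argument "series" is a list of rows, each an object with "gripper": the finger opening in cm, from 0 to 9.4; "delta_pos": the shift along the tool's x, y, z in cm, a list of three; "yaw": the turn about the tool's z in degrees. A call has exactly 10 rows; each row is the pose to reach, as a shift and turn from the pose commanded when the call began, along the tool's axes at that moment; what a row does not reach only later rows make up. A row lasts 1/10 s, in which the tool goes at most 50 mm and 8.59 degrees, less where a joint would pass 70% of its speed; a pose out of reach is approached as far as the arm can. A call with a gripper value outside its range is refused whole. The fingers move at their own pace and stop on an object; "squeeze" is the grip in N (left out, the last holds). Time passes only in rows, so rows that repeat a pose let the fingers close, or fill a call up. It gives the time, the measured TCP pose, the force and the opening at its end, in the units of the state.
- env.get_state(): the state, without advancing time (a new reading comes with each control period).
- env.camera(name): name is "scene" or "side" or "wrist"; returns (picture, depth): 400x640x3 uint8, red, green, blue; 400x640 float32, m along the optical axis (not along the pixel's ray), 0 where there is no reading.
- env.camera_model(name): a dict with "vfov" (degrees; the focal length in pixels is half the picture's height over the tangent of half this angle, whatever the lens; pixels are square), "cx", "cy" (the principal point, pixels), "k1" (the pictures are not rectified: a ray, as slopes to the right and down, at radius r is drawn at 1 + k1 r^2 times it, then the intrinsics apply), "extrinsics" (4x4, takes a point from camera to world coordinates). Camera axes: x right, y up, looking along -z (the intrinsics and any distortion apply to the point x, -y, -z); pixel columns grow to the right and rows downward; lengths in m; the calibration is good to about 2 mm. A picture is of the moment at which its call begins: read the wrist's pose just before it. camera_model takes no time and is no camera call; for the wrist camera it gives the pose at the moment of the call.
- env.hand_in(): hands the job in, once; it reports no verdict.
The state is a dict: "time_s": time; "joint_pos": joint angles; "dq": joint speeds; "tau": joint torques, N m; "position": TCP position; "orientation": TCP orientation; "ft_force": force on the tool from outside, world axes, zero at the start; "wrist_torque": the same for the moment, N m; "width": finger opening in m.
Only numpy, scipy, OpenCV 4.12 (cv2) and the standard library are available. Lean on these libraries where they do the work, as an engineer would, in place of code of your own. Each camera call takes 0.05 s, during which the arm holds its last target. There are 200 camera calls.

## Working session

There is one attempt and no reset: what is moved stays moved. The work goes in short steps, Python scripts to look and compute and a tool call to move; the robot and the scene stay as the last step left them, time stands still between calls to the robot, and variables do not carry over. Pictures are saved under pics/ and viewed, about 8 in all and at most 12, crops included, and the job is handed in when it is done.

Besides the shell and the picture viewer there is one more tool, called after "Emit:" in YAML: its name, and indented under it one key for each argument. move_arm: Moves the arm, as the interface text tells. Its arguments: {"type":"object","properties":{"series":{"type":"array","items":{"type":"object","properties":{"gripper":{"type":"number"},"delta_pos":{"type":"array","items":{"type":"number"}},"yaw":{"type":"number"}}}},"squeeze":{"type":"number"}},"required":["series"]}

```bash
mkdir -p pics; cat > h.py <<'E'
import numpy as np, cv2
from rig import env
def snap(n,f=None):
    m=env.camera_model(n); p,d=env.camera(n); p=np.array(p); d=np.array(d)
    if f: cv2.imwrite(f'pics/{f}.png',p[:,:,::-1])
    return p,d,m
def K(m):
    f=200/np.tan(np.radians(m['vfov'])/2); return np.array([[f,0,m['cx']],[0,f,m['cy']],[0,0,1.]]),np.array([m['k1'],0,0,0.])
def ray(m,uv):
    k,D=K(m); s=cv2.undistortPoints(np.array(uv,float).reshape(-1,1,2),k,D).reshape(-1,2)
    E=np.array(m['extrinsics']); v=np.c_[s[:,0],-s[:,1],-np.ones(len(s))]@E[:3,:3].T
    return E[:3,3],v
def pts(m,uv,d):   # with depth
    o,v=ray(m,uv); return o+v*np.array(d).reshape(-1,1)
def onz(m,uv,z):
    o,v=ray(m,uv); return o+v*((z-o[2])/v[:,2:])
def proj(m,P):
    E=np.linalg.inv(np.array(m['extrinsics'])); q=np.atleast_2d(P)@E[:3,:3].T+E[:3,3]; k,D=K(m)
    return cv2.projectPoints((q*[1,-1,-1]).reshape(-1,1,3),np.zeros(3),np.zeros(3),k,D)[0].reshape(-1,2)
def tri(rs):
    A=0;b=0
    for o,v in rs:
        v=np.ravel(v)/np.linalg.norm(v);M=np.eye(3)-np.outer(v,v);A=A+M;b=b+M@o
    return np.linalg.solve(A,b)
E
python3 - <<'E'
from h import *
a=snap('scene','scene');b=snap('side','side');
for x in(a,b):print(x[2])
print(env.get_state())
E
```

```text
{'vfov': 50.74822511844672, 'cx': 317.08193573056985, 'cy': 208.6249057899498, 'k1': -0.09255920666428094, 'extrinsics': array([[ 0.55452326, -0.57567549,  0.60091737,  1.13942247],
       [ 0.83205461,  0.39548684, -0.38894124, -0.42390855],
       [-0.01375097,  0.71567303,  0.69830009,  0.73156078],
       [ 0.        ,  0.        ,  0.        ,  1.        ]])}
{'vfov': 51.18196273330163, 'cx': 328.7603309835044, 'cy': 207.18563785279446, 'k1': -0.10335636030941582, 'extrinsics': array([[ 0.92413982,  0.303888  , -0.23155492,  0.34197611],
       [-0.38183896,  0.7142981 , -0.58649572, -0.62229057],
       [-0.01282977,  0.63042074,  0.7761476 ,  0.87934613],
       [ 0.        ,  0.        ,  0.        ,  1.        ]])}
{'time_s': 0.1, 'joint_pos': array([-1.20988114e-01,  2.76513153e-01,  1.50597607e+00, -2.56006700e-05,
        1.36069295e+00, -1.21017843e-01]), 'dq': array([ 0.00019456, -0.00149912, -0.0036263 ,  0.00252368,  0.00026126,
       -0.00079036]), 'tau': array([ 2.09665013e-03, -4.05456018e+01, -2.37780511e+01,  7.03444169e-02,
        2.99401337e-02, -2.48708608e-05]), 'position': array([5.74819040e-01, 1.86258662e-05, 4.03913735e-01]), 'orientation': array([-6.17987087e-04,  7.07094152e-01,  7.07118963e-01, -4.99888453e-04]), 'ft_force': array([-1.03599886,  0.60099156,  0.84443193]), 'wrist_torque': array([-0.0325252 ,  0.05224478, -0.0265957 ]), 'width': 0.09403913005407222}
```

View pics/scene.png

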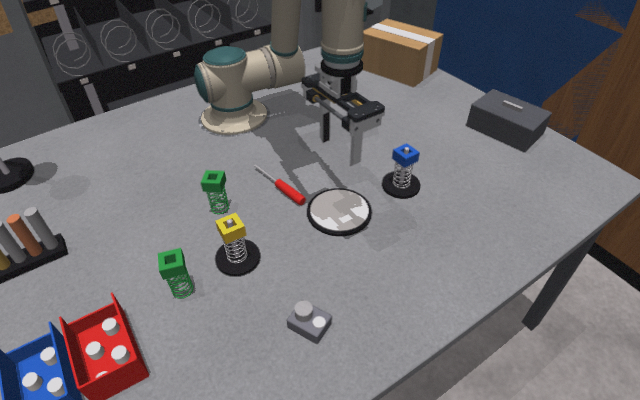

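View pics/side.png

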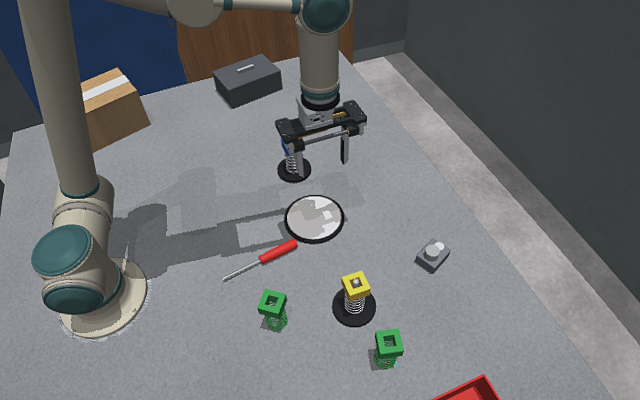

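Candidates in the scene view are the yellow-topped spiral (231,228; side 355,284), two green look-alikes (214,181 and 172,263) and the blue one on spindle_b (404,155). The yellow one on the black base fits the description. The pad is at (339,211) in scene and (314,218) in side. The motor is at (309,318) and the screwdriver at (285,188).

```bash
cat > m1.py <<'E'
from h import *
R=[];W=[]
crops=[]
for n in('scene','side'):
    p,d,m=snap(n); hsv=cv2.cvtColor(p,cv2.COLOR_RGB2HSV)
    y=cv2.inRange(hsv,(20,130,90),(35,255,255))
    l,lab,st,c=cv2.connectedComponentsWithStats(y); 
    i=max(range(1,l),key=lambda i:st[i,4] if np.hypot(*(c[i]-((231,228) if n=='scene' else (355,284))))<30 else 0)
    vv,uu=np.where((lab==i)&(d>0)); P=pts(m,np.c_[uu,vv],d[vv,uu])
    z=np.percentile(P[:,2],97); T=P[abs(P[:,2]-np.median(P[P[:,2]>z-.006][:,2]))<.004]
    r=cv2.minAreaRect((T[:,:2]*1000).astype(np.float32))
    print(n,st[i],c[i],'ztop',z,np.median(T[:,2]),'rect',r)
    # post tip: brightest-z? pixels near hub above top
    # white pad
    s=(339,211) if n=='scene' else (314,218)
    vv,uu=np.where(d>0); Q=pts(m,np.c_[uu,vv],d[vv,uu]); px=p[vv,uu].astype(int)
    near=np.hypot(uu-s[0],vv-s[1])<45
    k=near&(abs(Q[:,2]-.012)<.012)&(px.min(1)>150)
    h=np.c_[uu,vv][k].astype(np.int32); e=cv2.fitEllipse(cv2.convexHull(h))
    print(' pad ell',e,'z',np.median(Q[k][:,2]),'hull circ',cv2.minEnclosingCircle((onz(m,h,.012)[:,:2]*1000).astype(np.float32)))
    R.append(ray(m,[e[0]]))
    x0,y0=(c[i]-[35,25]).astype(int); crops.append(cv2.resize(p[y0:y0+75,x0:x0+75],None,fx=5.3,fy=5.3,interpolation=cv2.INTER_CUBIC))
print('pad tri',tri(R))
cv2.imwrite('pics/crop1.png',np.hstack(crops)[:,:,::-1])
E
python3 m1.py
```

```text
scene [216 213  30  31 547] [230.65996344 228.05484461] ztop 0.11757073340512685 0.11601387523060769 rect ((543.913330078125, -251.81613159179688), (46.17469024658203, 49.330196380615234), 87.2459716796875)
 pad ell ((335.173095703125, 212.84010314941406), (73.13793182373047, 87.6343002319336), 150.59469604492188) z 0.013193895003021483 hull circ ((546.7919921875, 13.565031051635742), 145.294189453125)
side [342 271  28  31 503] [355.89264414 285.78926441] ztop 0.11723866811488359 0.1149594835418064 rect ((544.4029541015625, -250.75868225097656), (46.35576629638672, 46.54176330566406), 87.21839141845703)
 pad ell ((314.3155517578125, 218.28890991210938), (87.43682861328125, 87.99734497070312), 32.38334274291992) z 0.010691756950738318 hull circ ((560.9217529296875, 21.522560119628906), 146.1780548095703)
pad tri [0.55226711 0.01115508 0.00862909]
```

View pics/crop1.png

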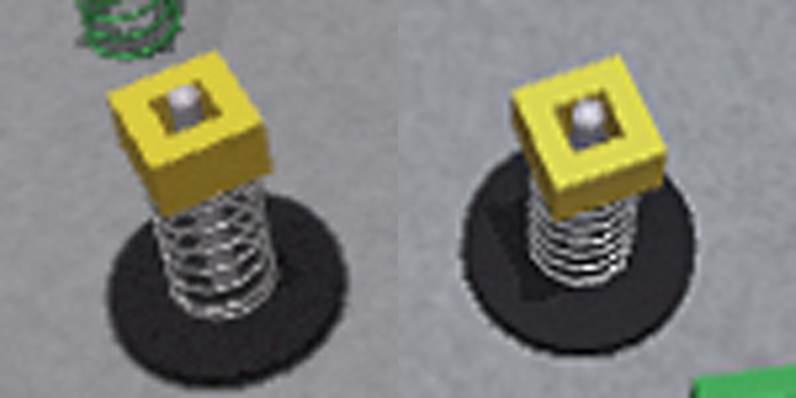

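The crop shows the square yellow hub with the bright post tip in its bore, on the black base, so the choice is confirmed. Next I'll check where the neighbours stand against the jaw direction.

```bash
python3 - <<'E'
from h import *
for n in('scene','side'):
    p,d,m=snap(n); hsv=cv2.cvtColor(p,cv2.COLOR_RGB2HSV)
    for nm,lo,hi in(('g',(45,120,50),(80,255,255)),('b',(105,150,60),(125,255,255))):
        l,lab,st,c=cv2.connectedComponentsWithStats(cv2.inRange(hsv,lo,hi))
        for i in range(1,l):
            if st[i,4]<60 or c[i][1]<130: continue
            vv,uu=np.where((lab==i)&(d>0)); P=pts(m,np.c_[uu,vv],d[vv,uu])
            T=P[P[:,2]>np.percentile(P[:,2],97)-.008]
            print(n,nm,c[i].round(),cv2.minAreaRect((T[:,:2]*1000).astype(np.float32)),P[:,2].max())
E
```

```text
scene g [215. 184.] ((371.85845947265625, -217.35223388671875), (45.70690155029297, 47.35244369506836), 52.52123260498047) 0.10837075868550794
scene g [173. 268.] ((553.658935546875, -386.25238037109375), (45.93809509277344, 48.0766487121582), 74.98829650878906) 0.10729195488545351
scene b [405. 155.] ((563.9580078125, 208.3031005859375), (47.302154541015625, 48.34181213378906), 89.41935729980469) 0.12187430054018489
scene b [ 36. 369.] ((620.870849609375, -679.8013916015625), (105.14717102050781, 162.65150451660156), 89.54771423339844) 0.07403022064254794
side g [273. 306.] ((371.4140319824219, -217.51370239257812), (47.50252914428711, 46.54508972167969), 51.63572311401367) 0.10590383332058673
side g [388. 347.] ((554.3846435546875, -385.6418151855469), (46.05434036254883, 45.031192779541016), 75.28026580810547) 0.10685148953496404
```

Jaws along x are clear. I'll hover over the hub at the current height.

Emit:
move_arm:
  series:
    - {"gripper": 9.4, "delta_pos": [-2, -0.2, 0], "yaw": 0.3}
    - {"gripper": 9.4, "delta_pos": [-5, -0.6, 0], "yaw": 0.6}
    - {"gripper": 9.4, "delta_pos": [-9, -1.1, 0], "yaw": 1}
    - {"gripper": 9.4, "delta_pos": [-13, -1.6, 0], "yaw": 1.5}
    - {"gripper": 9.4, "delta_pos": [-17, -2.1, 0], "yaw": 2}
    - {"gripper": 9.4, "delta_pos": [-20.5, -2.5, 0], "yaw": 2.4}
    - {"gripper": 9.4, "delta_pos": [-23, -2.8, 0], "yaw": 2.8}
    - {"gripper": 9.4, "delta_pos": [-24.5, -3, 0], "yaw": 2.8}
    - {"gripper": 9.4, "delta_pos": [-25.1, -3.1, 0], "yaw": 2.8}
    - {"gripper": 9.4, "delta_pos": [-25.1, -3.1, 0], "yaw": 2.8}

```text
time_s: 1.3
position: [0.544, -0.2511, 0.4045]
orientation: [-0.0, 0.724, 0.689, 0.0]
ft_force: [0.1, 0.3, -0.2]
width: 0.0941
```

```bash
python3 - <<'E'
from h import *
s=env.get_state();p,d,m=snap('wrist','w1')
hsv=cv2.cvtColor(p,cv2.COLOR_RGB2HSV)
y=cv2.inRange(hsv,(20,110,70),(36,255,255)); vv,uu=np.where((y>0)&(d>0)); P=pts(m,np.c_[uu,vv],d[vv,uu])
z=np.percentile(P[:,2],90);T=P[abs(P[:,2]-z)<.006]
print(s['time_s'],s['position'],s['orientation'],s['ft_force']);print(len(P),z,np.median(T[:,2]),cv2.minAreaRect((T[:,:2]*1000).astype(np.float32)));print(m['extrinsics'])
E
```

```text
1.3 [ 0.54396779 -0.25107995  0.40454267] [-2.61437469e-04  7.24349574e-01  6.89432805e-01  1.85561144e-04] [ 0.13716045  0.33794518 -0.20989293]
6454 0.3292521754532133 0.32844026622622746 ((554.82568359375, -227.61000061035156), (13.214737892150879, 116.53173065185547), 87.07292938232422)
[[ 0.99874426  0.04879122  0.01137227  0.54836912]
 [-0.05008087  0.96621023  0.25284324 -0.17744928]
 [ 0.00134852 -0.25309526  0.96744042  0.38530629]
 [ 0.          0.          0.          1.        ]]
```

View pics/w1.png

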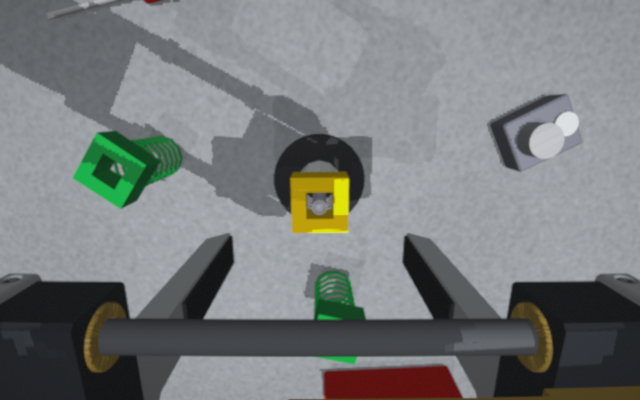

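The wrist view shows the yellow hub at (320,202) with the post tip in its bore at (320,206), both between the fingers. I'll measure it here.

```bash
cat > w.py <<'E'
from h import *
p,d,m=snap('wrist'); b=np.zeros(d.shape,bool); b[160:245,280:360]=1
hsv=cv2.cvtColor(p,cv2.COLOR_RGB2HSV)
y=(cv2.inRange(hsv,(18,110,60),(36,255,255))>0)&b; vv,uu=np.where(y&(d>0)); P=pts(m,np.c_[uu,vv],d[vv,uu])
z=np.median(P[P[:,2]>np.percentile(P[:,2],60)][:,2]);k=abs(P[:,2]-z)<.005;T=P[k]
q=onz(m,np.c_[uu,vv][k],.115)
print('z',z,cv2.minAreaRect((T[:,:2]*1000).astype(np.float32)),'onz',cv2.minAreaRect((q[:,:2]*1000).astype(np.float32)))
vv,uu=np.where(b&(d>0)&(d<d[y].min()+.02)); P=pts(m,np.c_[uu,vv],d[vv,uu]); k=P[:,2]>.1195; print('tip',P[k].mean(0),k.sum(),P[:,2].max())
E
python3 w.py
```

```text
z 0.11611394553957854 ((545.8839721679688, -250.7554931640625), (46.569854736328125, 45.7714958190918), 88.00938415527344) onz ((545.9859619140625, -250.39549255371094), (45.98679733276367, 46.28660583496094), 87.15874481201172)Traceback (most recent call last):
  File "w.py", line 8, in <module>
    vv,uu=np.where(b&(d>0)&(d<d[y].min()+.02)); P=pts(m,np.c_[uu,vv],d[vv,uu]); k=P[:,2]>.1195; print('tip',P[k].mean(0),k.sum(),P[:,2].max())
                                                  ~~~^^^^^^^^^^^^^^^^^^^^^^^^^
  File "h.py", line 14, in pts
    o,v=ray(m,uv); return o+v*np.array(d).reshape(-1,1)
        ~~~^^^^^^
  File "h.py", line 10, in ray
    k,D=K(m); s=cv2.undistortPoints(np.array(uv,float).reshape(-1,1,2),k,D).reshape(-1,2)
                ~~~~~~~~~~~~~~~~~~~^^^^^^^^^^^^^^^^^^^^^^^^^^^^^^^^^^^^^^^^
cv2.error: OpenCV(4.12.0) /io/opencv/modules/calib3d/src/undistort.dispatch.cpp:347: error: (-215:Assertion failed) CV_IS_MAT(_src) && CV_IS_MAT(_dst) && (_src->rows == 1 || _src->cols == 1) && (_dst->rows == 1 || _dst->cols == 1) && _src->cols + _src->rows - 1 == _dst->rows + _dst->cols - 1 && (CV_MAT_TYPE(_src->type) == CV_32FC2 || CV_MAT_TYPE(_src->type) == CV_64FC2) && (CV_MAT_TYPE(_dst->type) == CV_32FC2 || CV_MAT_TYPE(_dst->type) == CV_64FC2) in function 'cvUndistortPointsInternal'
```

The estimates agree: hub centre at (0.545, -0.2508), top at about 0.116, yaw matched. Now I'll descend and grip gently.

Emit:
move_arm:
  series:
    - {"gripper": 9.4, "delta_pos": [0, 0.1, 1]}
    - {"gripper": 9.4, "delta_pos": [0, 0.1, 3]}
    - {"gripper": 9.4, "delta_pos": [0, 0.1, 5.5]}
    - {"gripper": 9.4, "delta_pos": [0, 0.1, 8]}
    - {"gripper": 9.4, "delta_pos": [0, 0.1, 10]}
    - {"gripper": 9.4, "delta_pos": [0, 0.1, 11.5]}
    - {"gripper": 9.4, "delta_pos": [0, 0.1, 12.2]}
    - {"gripper": 9.4, "delta_pos": [0, 0.1, 12.3]}
    - {"gripper": 9.4, "delta_pos": [0, 0.1, 12.3]}
    - {"gripper": 9.4, "delta_pos": [0, 0.1, 12.3]}

```text
schema error: expected keys gripper, delta_pos, yaw
```

Emit:
move_arm:
  series:
    - {"gripper": 7}
    - {"gripper": 6}
    - {"gripper": 5}
    - {"gripper": 4}
    - {"gripper": 3.5}
    - {"gripper": 3.5}
    - {"gripper": 3.5}
    - {"gripper": 3.5}
    - {"gripper": 3.5}
    - {"gripper": 3.5}
  squeeze: 25

```text
schema error: expected keys gripper, delta_pos, yaw
```

```bash
python3 - <<'E'
from h import *
p,d,m=snap('wrist','w2'); s=env.get_state(); print(s['position'],s['ft_force'],s['wrist_torque'],s['width'])
P=snap('scene')[0][190:280,180:290]; cv2.imwrite('pics/w2.png',np.hstack([cv2.resize(p,(480,300)),cv2.resize(P,(300,300))])[:,:,::-1])
E
```

```text
[ 0.54418336 -0.24982882  0.4047438 ] [0.0887404  0.46343737 0.29721952] [0.0488209  0.00723144 0.00439204] 0.0940739264939377
```

View pics/w2.png

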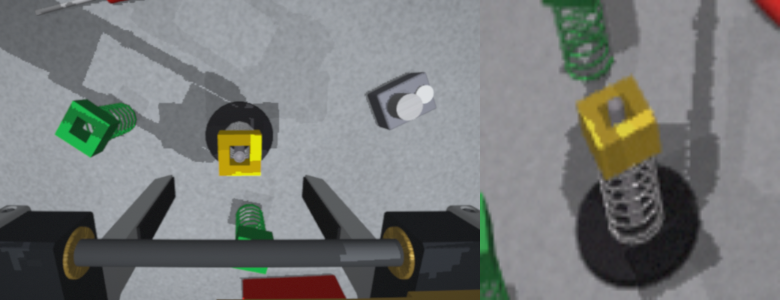

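Both moves were refused because every row needs all three keys, so the arm hasn't moved. The picture shows the same view as before, with the hub still at rest. I'll repeat with full rows.

Emit:
move_arm:
  series:
    - {"gripper": 9.4, "delta_pos": [0, 0.1, 1], "yaw": 0}
    - {"gripper": 9.4, "delta_pos": [0, 0.1, 3], "yaw": 0}
    - {"gripper": 9.4, "delta_pos": [0, 0.1, 5.5], "yaw": 0}
    - {"gripper": 9.4, "delta_pos": [0, 0.1, 8], "yaw": 0}
    - {"gripper": 9.4, "delta_pos": [0, 0.1, 10], "yaw": 0}
    - {"gripper": 9.4, "delta_pos": [0, 0.1, 11.5], "yaw": 0}
    - {"gripper": 9.4, "delta_pos": [0, 0.1, 12.2], "yaw": 0}
    - {"gripper": 9.4, "delta_pos": [0, 0.1, 12.3], "yaw": 0}
    - {"gripper": 9.4, "delta_pos": [0, 0.1, 12.3], "yaw": 0}
    - {"gripper": 9.4, "delta_pos": [0, 0.1, 12.3], "yaw": 0}

```text
time_s: 2.5
position: [0.5454, -0.2511, 0.2826]
orientation: [0.001, 0.724, 0.69, 0.0]
ft_force: [-0.4, -0.4, -0.2]
width: 0.0939
```

Emit:
move_arm:
  series:
    - {"gripper": 7, "delta_pos": [0, 0, 0], "yaw": 0}
    - {"gripper": 6, "delta_pos": [0, 0, 0], "yaw": 0}
    - {"gripper": 5, "delta_pos": [0, 0, 0], "yaw": 0}
    - {"gripper": 4, "delta_pos": [0, 0, 0], "yaw": 0}
    - {"gripper": 3.5, "delta_pos": [0, 0, 0], "yaw": 0}
    - {"gripper": 3.5, "delta_pos": [0, 0, 0], "yaw": 0}
    - {"gripper": 3.5, "delta_pos": [0, 0, 0], "yaw": 0}
    - {"gripper": 3.5, "delta_pos": [0, 0, 0], "yaw": 0}
    - {"gripper": 3.5, "delta_pos": [0, 0, 0], "yaw": 0}
    - {"gripper": 3.5, "delta_pos": [0, 0, 0], "yaw": 0}
  squeeze: 25

```text
time_s: 3.5
position: [0.545, -0.2511, 0.2817]
orientation: [0.0, 0.724, 0.69, 0.0]
ft_force: [0.5, 0.6, 0.2]
width: 0.046
```

```bash
python3 - <<'E'
from h import *
p,d,m=snap('wrist'); s=env.get_state(); print(s['position'],s['ft_force'],s['wrist_torque'],s['width'])
P=snap('scene')[0][170:280,170:280]; cv2.imwrite('pics/w3.png',np.hstack([cv2.resize(p,(480,300)),cv2.resize(P,(300,300))])[:,:,::-1])
E
```

```text
[ 0.54502488 -0.25105308  0.28169146] [-0.08565126 -0.43158762  0.58368628] [-0.03704318  0.05209768 -0.07940132] 0.04550674541396531
```

View pics/w3.png

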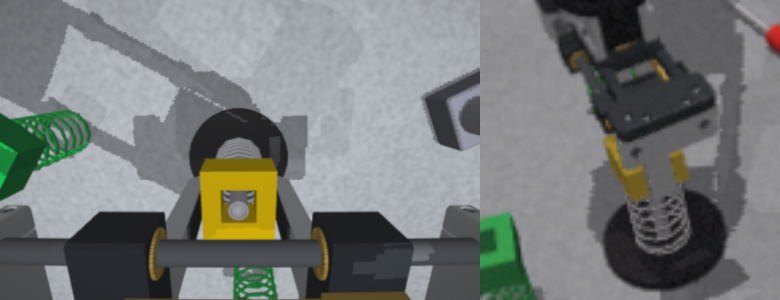

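The hub is held across its flats, the opening reads 46 mm, and the post is central in the bore at (238,211). Lifting straight up.

Emit:
move_arm:
  series:
    - {"gripper": 3.5, "delta_pos": [0, 0, -0.3], "yaw": 0}
    - {"gripper": 3.5, "delta_pos": [0, 0, -1], "yaw": 0}
    - {"gripper": 3.5, "delta_pos": [0, 0, -2], "yaw": 0}
    - {"gripper": 3.5, "delta_pos": [0, 0, -3.2], "yaw": 0}
    - {"gripper": 3.5, "delta_pos": [0, 0, -4.5], "yaw": 0}
    - {"gripper": 3.5, "delta_pos": [0, 0, -5.8], "yaw": 0}
    - {"gripper": 3.5, "delta_pos": [0, 0, -6.8], "yaw": 0}
    - {"gripper": 3.5, "delta_pos": [0, 0, -7.5], "yaw": 0}
    - {"gripper": 3.5, "delta_pos": [0, 0, -8], "yaw": 0}
    - {"gripper": 3.5, "delta_pos": [0, 0, -8], "yaw": 0}
  squeeze: 30

```text
time_s: 4.6
position: [0.5451, -0.2511, 0.3624]
orientation: [0.001, 0.724, 0.69, 0.0]
ft_force: [-0.6, 0.0, -1.6]
width: 0.0457
```

Emit:
move_arm:
  series:
    - {"gripper": 3.5, "delta_pos": [0, 0, -0.3], "yaw": 0}
    - {"gripper": 3.5, "delta_pos": [0, 0, -1], "yaw": 0}
    - {"gripper": 3.5, "delta_pos": [0, 0, -2], "yaw": 0}
    - {"gripper": 3.5, "delta_pos": [0, 0, -3.2], "yaw": 0}
    - {"gripper": 3.5, "delta_pos": [0, 0, -4.5], "yaw": 0}
    - {"gripper": 3.5, "delta_pos": [0, 0, -5.8], "yaw": 0}
    - {"gripper": 3.5, "delta_pos": [0, 0, -6.6], "yaw": 0}
    - {"gripper": 3.5, "delta_pos": [0, 0, -7], "yaw": 0}
    - {"gripper": 3.5, "delta_pos": [0, 0, -7], "yaw": 0}
    - {"gripper": 3.5, "delta_pos": [0, 0, -7], "yaw": 0}

```text
time_s: 5.6
position: [0.5449, -0.251, 0.4313]
orientation: [-0.0, 0.724, 0.69, -0.0]
ft_force: [0.6, -0.2, -1.2]
width: 0.0458
```

```bash
cat > pad.py <<'E'
from h import *
import sys
s=env.get_state(); print(s['time_s'],s['position'],s['orientation'],s['ft_force'],s['wrist_torque'],s['width'])
pp=[]
# fit two-circle outline: outer rim edge (r=80, z=.012) via dark pixels between disc and bench, by depth-free fit
from scipy.optimize import minimize
for n in ('scene','side'):
    p,d,m=snap(n); pp.append(p)
    g=cv2.GaussianBlur(cv2.cvtColor(p,cv2.COLOR_RGB2GRAY),(0,0),.7).astype(np.float32)
    t=np.linspace(0,2*np.pi,240,endpoint=False)
    def ring(c,r,z=.012):
        q=proj(m,np.c_[c[0]+r*np.cos(t),c[1]+r*np.sin(t),0*t+z]).astype(np.float32)
        return cv2.remap(g,q[:,0:1].copy(),q[:,1:2].copy(),cv2.INTER_LINEAR).ravel()
    f=lambda c:np.mean(np.minimum(ring(c,.0755),120))   # black rim centreline darkest
    best=min(((x,y) for x in np.arange(.53,.58,.002) for y in np.arange(-.01,.04,.002)),key=f)
    r=minimize(f,best,method='Nelder-Mead',options=dict(xatol=1e-4,fatol=.01)); print(n,'pad',r.x,r.fun)
E
cat > v.py <<'E'
from pad import *
p,d,m=snap('wrist')
a=pp[0][60:280,160:420]; b=pp[1][120:340,230:490]
cv2.imwrite(f'pics/{sys.argv[1]}.png',np.vstack([np.hstack([cv2.resize(a,(400,338)),cv2.resize(b,(400,338))]),np.hstack([cv2.resize(p,(400,250)),np.zeros((250,400,3),np.uint8)])])[:,:,::-1])
E
python3 v.py l1
```

```text
5.6 [ 0.54489321 -0.25100005  0.43125305] [-4.13551308e-04  7.24167924e-01  6.89623549e-01 -8.73300234e-05] [ 0.58727851 -0.24007159 -1.18246777] [0.0138127  0.00903679 0.00366998] 0.045782578988463156
scene pad [0.55186523 0.01972119] 64.20146942138672
side pad [0.55163561 0.01907356] 71.77388000488281
```

View pics/l1.png

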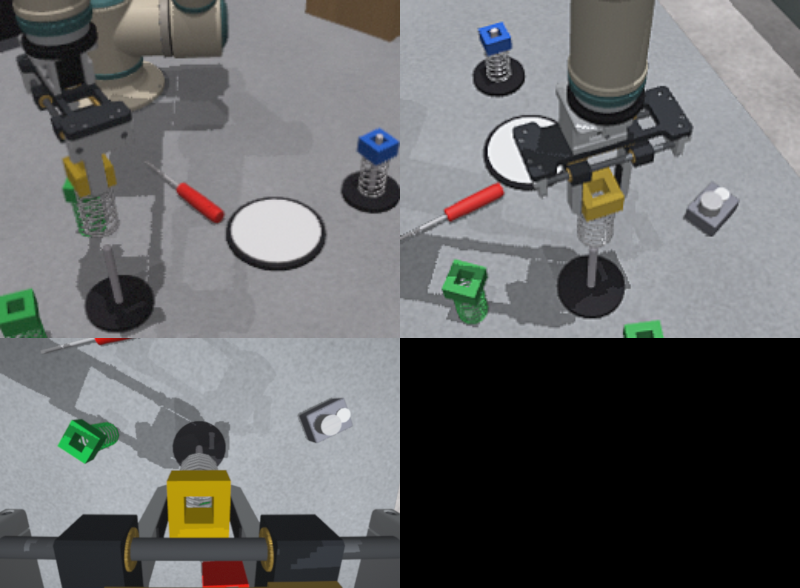

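The spiral is upright in the grip and clear of the bare spindle: its underside is at about 0.162 and the tip at 0.124. Blue, screwdriver and motor are untouched. Both views put the pad at (0.5518, 0.0194). In tool axes that is +27.0 cm x and -0.6 cm y, followed by 5 cm down.

Emit:
move_arm:
  series:
    - {"gripper": 3.5, "delta_pos": [0.4, 0, 0], "yaw": 0}
    - {"gripper": 3.5, "delta_pos": [1.4, 0, 0], "yaw": 0}
    - {"gripper": 3.5, "delta_pos": [3, -0.1, 0], "yaw": 0}
    - {"gripper": 3.5, "delta_pos": [5, -0.1, 0], "yaw": 0}
    - {"gripper": 3.5, "delta_pos": [7, -0.2, 0], "yaw": 0}
    - {"gripper": 3.5, "delta_pos": [9, -0.2, 0], "yaw": 0}
    - {"gripper": 3.5, "delta_pos": [11, -0.3, 0], "yaw": 0}
    - {"gripper": 3.5, "delta_pos": [13, -0.3, 0], "yaw": 0}
    - {"gripper": 3.5, "delta_pos": [14.5, -0.3, 0], "yaw": 0}
    - {"gripper": 3.5, "delta_pos": [15.5, -0.4, 0], "yaw": 0}

```text
time_s: 6.75
position: [0.5484, -0.0941, 0.4319]
orientation: [0.0, 0.724, 0.69, 0.0]
ft_force: [0.6, -0.1, -1.6]
width: 0.0455
```

Emit:
move_arm:
  series:
    - {"gripper": 3.5, "delta_pos": [1.2, 0, 0], "yaw": 0}
    - {"gripper": 3.5, "delta_pos": [2.6, -0.1, 0], "yaw": 0}
    - {"gripper": 3.5, "delta_pos": [4.2, -0.1, 0], "yaw": 0}
    - {"gripper": 3.5, "delta_pos": [6, -0.1, 0], "yaw": 0}
    - {"gripper": 3.5, "delta_pos": [7.6, -0.2, 0], "yaw": 0}
    - {"gripper": 3.5, "delta_pos": [9, -0.2, 0], "yaw": 0}
    - {"gripper": 3.5, "delta_pos": [10.2, -0.2, 0], "yaw": 0}
    - {"gripper": 3.5, "delta_pos": [11, -0.2, 0], "yaw": 0}
    - {"gripper": 3.5, "delta_pos": [11.5, -0.2, 0], "yaw": 0}
    - {"gripper": 3.5, "delta_pos": [11.5, -0.2, 0], "yaw": 0}

```text
time_s: 7.75
position: [0.5523, 0.0194, 0.4317]
orientation: [0.0, 0.724, 0.69, 0.0]
ft_force: [-1.0, 0.0, -1.1]
width: 0.0458
```

Emit:
move_arm:
  series:
    - {"gripper": 3.5, "delta_pos": [0, 0, 0.3], "yaw": 0}
    - {"gripper": 3.5, "delta_pos": [0, 0, 1], "yaw": 0}
    - {"gripper": 3.5, "delta_pos": [0, 0, 2], "yaw": 0}
    - {"gripper": 3.5, "delta_pos": [0, 0, 3], "yaw": 0}
    - {"gripper": 3.5, "delta_pos": [0, 0, 4], "yaw": 0}
    - {"gripper": 3.5, "delta_pos": [0, 0, 4.7], "yaw": 0}
    - {"gripper": 3.5, "delta_pos": [0, 0, 5], "yaw": 0}
    - {"gripper": 3.5, "delta_pos": [0, 0, 5], "yaw": 0}
    - {"gripper": 3.5, "delta_pos": [0, 0, 5], "yaw": 0}
    - {"gripper": 3.5, "delta_pos": [0, 0, 5], "yaw": 0}

```text
time_s: 8.75
position: [0.5524, 0.0189, 0.3822]
orientation: [0.0, 0.724, 0.69, 0.0]
ft_force: [0.4, -0.9, -2.4]
width: 0.0459
```

```bash
sed -i 's/^cv2.imwrite/a=pp[0][60:280,220:480]\n&/' v.py; python3 v.py l2; python3 - <<'E'
from h import *
# wire bottom + hub of the held spiral, from depth
for n in('scene','side'):
    p,d,m=snap(n); vv,uu=np.where(d>0); P=pts(m,np.c_[uu,vv],d[vv,uu])
    k=(np.hypot(P[:,0]-.5518,P[:,1]-.0194)<.045)
    w=P[k&(P[:,2]>.06)&(P[:,2]<.18)]; print(n,'wire n',len(w),'zlow',np.percentile(w[:,2],[1,3]))
    hsv=cv2.cvtColor(p,cv2.COLOR_RGB2HSV)[vv,uu]; y=P[k&(hsv[:,0]>18)&(hsv[:,0]<36)&(hsv[:,1]>110)&(P[:,2]>.15)]
    print('hub',y.min(0),y.max(0),np.percentile(y[:,2],97))
    for z in(.11,.13,.15,.17):
        s=w[abs(w[:,2]-z)<.008]; print(z,len(s),(s.min(0)+s.max(0))/2 if len(s) else '')
E
```

```text
8.75 [0.5523929  0.01893415 0.38220068] [4.57367327e-04 7.24146994e-01 6.89645393e-01 3.91587293e-04] [ 0.44213857 -0.91325068 -2.4146411 ] [ 0.04994787  0.04751844 -0.00833392] 0.045930409036263276
scene pad [0.55183911 0.01966031] 54.470890045166016
side pad [0.55191072 0.01871689] 48.288536071777344
scene wire n 294 zlow [0.11441799 0.1150398 ]
hub [ 0.51203845 -0.01332445  0.18851133] [0.59279884 0.03926445 0.31662845] 0.3123125475078249
0.11 47 [0.55225105 0.01855484 0.11527681]
0.13 73 [0.55236663 0.01962162 0.12979525]
0.15 69 [0.55258957 0.01817415 0.15020572]
0.17 44 [0.55488628 0.01622384 0.17131398]
side wire n 241 zlow [0.11170728 0.11313308]
hub [ 0.51120484 -0.01478125  0.18704532] [0.59491874 0.04262329 0.31387984] 0.30898269438045844
0.11 49 [0.5503914  0.01750407 0.11435423]
0.13 51 [0.54994339 0.01739941 0.13019624]
0.15 46 [0.55020627 0.01230821 0.14949875]
0.17 49 [0.55023351 0.00793365 0.17011818]
```

View pics/l2.png

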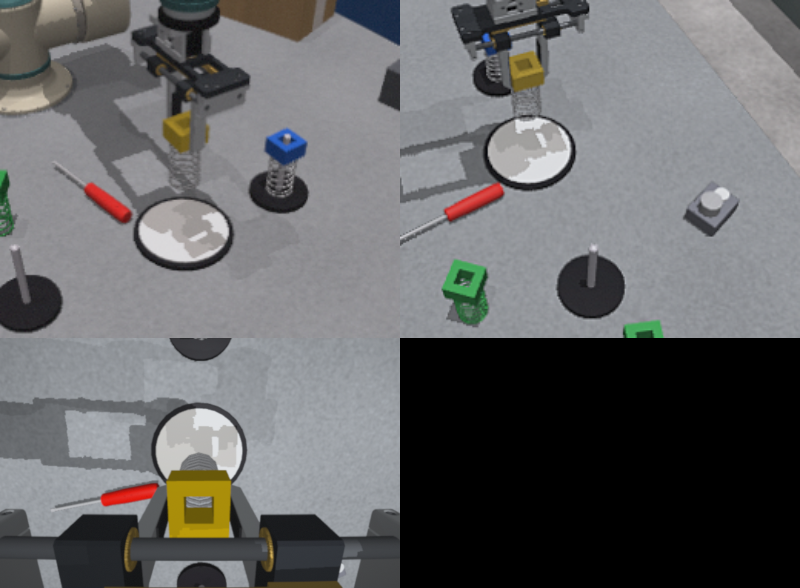

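The spiral hangs upright over the pad, with the rim fit at (0.552, 0.019). Wire centres at z 0.115 are (0.551, 0.018), and the underside at about 0.112 leaves 10 cm of air. The bystanders are unmoved. Handing in.

```bash
python3 -c "
from rig import env
s=env.get_state();print(s['time_s'],abs(s['dq']).max(),s['width']);print(env.hand_in())"
```

```text
9.0 0.0030861929133728875 0.045667156977433274
the job is handed in; nothing more can be done
None
```

I gripped the yellow-hubbed spiral across two flat sides of its hub, lifted it straight up off its spindle and carried it upright to the light pad. I handed the job in at 9.0 s with the gripper still holding it there.

**Last checks:**
- **Position:** the gripper is at (0.552, 0.019) and the pad centre was measured at (0.552, 0.019). The bottom turns are within about 2 mm of that.
- **Height:** the underside is at about 0.112–0.114 m, which leaves about 10 cm of air above the pad.
- **Grip:** the opening stayed at 46 mm throughout, with no slip seen, and the joints were at rest.
- **Other objects:** the blue spiral, screwdriver and gear motor look unmoved in the pictures. I did not re-measure their positions.

**What failed or disagreed:**
- **First pad estimate:** this was from the white disc with the arm's shadow on it. It was about 8 mm off in y, so I used a fit to the black rim instead.
- **Refused moves:** two move calls were refused for missing keys and moved nothing.
- **Side camera near the hub:** its wire centres there read up to 11 mm off in y. I put this down to the gripper and hub hiding that part, since the scene camera showed only about 3 mm there.

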